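# Set the sliding jaw of a circuit-card holder to the orange marker

### The job

Set up the circuit-card holder for the next card: swing its red-knobbed clamp lever open to free the sliding jaw, slide the jaw along the rail until its white pointer stands centred on the orange marker (not the blue one), then swing the lever fully back home to lock it there and let go. Leave the circuit card, the parts jar and the screwdriver around it where they are.

Things in the scene. Friction and masses are not known exactly. Their poses are not given: they have to be found in the camera images.
- holder: The card holder, bolted to the table: grey base plate 130 x 440 x 10 mm with an aluminium rail (34 mm wide, top 34 mm up) along its y axis. Origin on the table under the rail's middle, x across the rail, z up. At its -y end a fixed beige jaw: upright plate 90 (x) x 12 (y) mm centred at y = -199 mm, top 112 mm up; at its +y end a 46 mm high end stop.
- carriage (a joint): Position of the sliding jaw (blue carriage) on the rail, 0 to 0.24 m, growing to the holder's +y, away from the fixed jaw. At value q its jaw plate is centred at y = q - 0.146 in the holder's frame, x = 0. Behind the plate, to +y, is a block 52 (x) x 100 (y) mm, top 56 mm up. About 0.6 kg; drags with 4 N when the lever is open, holds about 60 N when locked.
- jaw_top (a point): Middle of the top edge of the sliding jaw plate: beige upright plate, 90 mm along the holder's x, 12 mm thick along the rail, top 112 mm above the table (two 4 mm black rubber strips on its -y face lie lower, 40 to 70 mm up). It stands free above the carriage block, so its top can be pinched from above to slide the carriage.
- pointer_tip (a point): Tip of the white pointer (4 mm wide) that sticks out of the carriage's +x side 22 mm above the table, over the markers. It is 52 mm from the rail's middle and 36 mm to the +y side of the jaw plate's middle.
- clamp_lever (a joint): Angle of the clamp lever on the carriage, vertical axis. 0 = home, locked: lever along the rail to the holder's +y, away from the jaws. Grows counter-clockwise from above to a stop at 1.3 rad = open, lever about to the holder's -x (robot's side). The brake bites below 0.35 rad, full at 0; above, the carriage is free. Stays where left; takes 2 N at the knob, 4 N near home.
- lever_pivot (a point): Pivot of the lever, on its axis, 70 mm above the table; 61 mm to the +y side of the sliding jaw plate's middle.
- lever_knob (a point): Top centre of the lever's upright red knob: cylinder 20 mm across from 68 to 106 mm above the table, 75 mm from the pivot, on a flat steel arm 14 mm wide (62 to 70 mm up).
- orange_marker: Orange strip fixed on the base plate beside the rail, on the holder's +x side: 30 mm (x) by 10 mm (y, along the rail), 8 mm high, axes as the holder's. Origin at its underside's centre, 55 mm from the rail's middle, 10 mm above the table. The pointer belongs over its middle line, to within 5 mm either way along the rail. It may be to either side of where the pointer starts.
- blue_marker: Blue strip of the same form, for another card size; not to be used.
- circuit_card: Loose green circuit card, 70 x 100 x 8 mm, lying beside the holder on its +x side; origin at its underside's centre. Leave it (it may shift 30 mm at most).
- parts_jar: Loose clear jar with white cap, 48 mm across, 60 mm high, beside the holder on its +x side; origin at its underside's centre. Leave it (30 mm at most).
- screwdriver: Loose red screwdriver 170 mm long, up to 30 mm high, lying beside the holder on its -x side; origin underneath it. Leave it (30 mm at most).

How it is judged (in metres and radians):
On the way, in this order (a step that is already met when the one before it is completed fails the run):
1. the clamp lever is swung open, past 0.6 rad (value of joint clamp_lever above 0.6 rad), for 0.1 s.
2. with the lever open, the pointer is brought within 5 mm of the orange marker's middle line (value of joint clamp_lever above 0.35 rad and y of pointer_tip in the frame of orange_marker between -0.005 and 0.005 m), for 0.2 s.
At the end, for the whole second after the job is handed in: The pointer stands within 5 mm of the orange marker's middle line along the rail, the carriage is still, and the lever is home within 0.12 rad (y of pointer_tip in the frame of orange_marker between -0.005 and 0.005 m and value of joint clamp_lever below 0.12 rad and velocity of joint carriage between -0.005 and 0.005 m/s); the robot touches nothing.
It fails at once if the circuit card is moved more than 30 mm (distance of circuit_card from where it was at the start of the episode above 0.03 m).
It fails at once if the parts jar is moved more than 30 mm (distance of parts_jar from where it was at the start of the episode above 0.03 m).
It fails at once if the screwdriver is moved more than 30 mm (distance of screwdriver from where it was at the start of the episode above 0.03 m).
It also fails if it takes over 67 s, if anything falls off the work surface, if the arm or the gripper's body presses on something with over 40 N, if the wrist force passes 120 N, or if a joint passes its speed limit or range.

### The arm

A 7-joint arm with a two-finger parallel gripper is mounted at the origin on the work surface. World frame = base frame: x ahead of the robot, y to its left, z up, the work surface at z = 0. Lengths are in mm, angles in rad, forces in N, time in s.
With the tool pointing down it reaches from about 400 to 875 mm from the base axis. Payload 6.5 kg.
Tool frame: the origin (TCP) lies at the very end of the fingers, on their centre line; the grasp point (between the pads) lies 19 mm behind it; z points along the fingers, y is the line along which they close (so a half turn about z gives the same grasp; the last joint's range is limited). The gripper opens to 85 mm and grips with 20 to 120 N. Pads are 22 mm wide; open, the fingers measure 114 mm over their backs; the gripper's body (76 mm by 85 mm) begins 54 mm behind the grasp point. The pads swing forward as they close: fully open they stand 13 mm farther back than shut.
Start: joints at [-1.332, 0.536, -0.004, 1.538, 0.003, 1.067, -0.071], TCP at [195.062, 620.033, 231.29] pointing down, gripper open.
Joint ranges: [-2.7, 2.7], [-0.37, 2.16], [-1.27, 1.26], [0.24, 2.4], [-1.31, 4.45], [0.19, 1.91], [-2.76, 2.76]. Speed limits (rad/s): [2.39, 2.39, 3.14, 3.14, 3.14, 3.14, 3.14].

### API

Orientations are given as a unit quaternion [w, x, y, z].
In Python, from cell import env gives the robot as it stands.
- The arm moves only by the tool drive_tool, never from a script. Its argument "series" is a list of rows, each a list of 7 numbers: the shift along the tool's x, y, z as a fraction of full scale, then the turn, a rotation vector about the tool's x, y, z as a fraction of full scale, then the closure, from 0 (fully open) to 1 (shut). In form: [[dx, dy, dz, ax, ay, az, jaw], ...]. A call has 1 to 12 rows; each row is the pose to reach, as a shift and turn from the pose commanded when the call began, along the tool's axes at that moment; what a row does not reach only later rows make up. Full scale, the value 1, is 0.15 m for a shift and 60 degrees for a turn. A row lasts 1/8 s, in which the tool goes at most 62.5 mm and 10.7 degrees, less where a joint would pass 70% of its speed; a pose out of reach is approached as far as the arm can. A call with a number of a shift or a turn outside -1 to 1 is refused whole. A call with a gripper value outside its range is refused whole. The fingers move at their own pace and stop on an object; "force" is the grip in N (left out, the last holds). Time passes only in rows, so rows that repeat a pose let the fingers close. It gives the time, the measured TCP pose, the force, the opening and the grip force at its end, in the units of the state.
- env.observe(): the state, without advancing time (a new reading comes with each control period).
- env.snapshot(name): name is "side" or "top"; returns (picture, depth): 400x640x3 uint8, blue, green, red; 400x640 float32, mm along the optical axis (not along the pixel's ray), 0 where there is no reading.
- env.get_calibration(name): a dict with "intrinsics" (3x3 intrinsics, pixels), "dist" ([k1, k2, p1, p2, k3] as OpenCV has them; the pictures are not rectified), "camera_from_world" (4x4, takes a point from world to camera coordinates). Camera axes: x right, y down, z forward; pixel columns grow to the right and rows downward; lengths in mm; the calibration is good to about 2 mm. A picture is of the moment at which its call begins. get_calibration takes no time and is no camera call.
- env.job_done(): hands the job in; it is judged then, once.
The state is a dict: "clock": time; "joint_pos": joint angles; "qvel": joint speeds; "tau": joint torques, N m; "position": TCP position; "tcp_rot": TCP orientation; "ft_force": force on the tool from outside, world axes, zero at the start; "moment": the same for the moment, N m; "width": opening from 0.0 (shut) to 1.0 (fully open); "finger_force": force on a finger pad.
Only numpy, scipy, OpenCV 4.12 (cv2) and the standard library are available. Lean on these libraries where they do the work, as an engineer would, in place of code of your own. Each camera call takes 0.05 s, during which the arm holds its last target. There are 200 camera calls.

## Working session

There is one attempt and no reset: what is moved stays moved. The work goes in short steps, Python scripts to look and compute and a tool call to move; the robot and the scene stay as the last step left them, time stands still between calls to the robot, and variables do not carry over. Pictures are saved under pics/ and viewed, at most 13 in all, crops included, and the job is handed in when it is done.

Besides the shell and the picture viewer there is one more tool, called after ">>>" by a JSON object that holds its "method" and its "body". drive_tool: Moves the arm, as the interface text tells. Shift numbers are shares of 0.15 m and turn numbers shares of 60 degrees, none past 1 either way. Its arguments: {"type":"object","properties":{"series":{"type":"array","items":{"type":"array","items":{"type":"number","minimum":-1,"maximum":1}}},"force":{"type":"number"}},"required":["series"]}

```bash
mkdir -p pics; ls
python3 - <<'E'
from cell import env
import cv2,numpy as np
print(env.observe())
for n in("top","side"):
    p,d=env.snapshot(n);cv2.imwrite(f"pics/{n}0.png",p);np.save(f"pics/{n}0.npy",d)
    c=env.get_calibration(n);print(n,c)
E
```

```text
pics
{'clock': 0.0, 'joint_pos': array([-1.33220007,  0.53715808, -0.00444344,  1.53887956,  0.0025879 ,
        1.06726176, -0.07120679]), 'qvel': array([ 3.48735919e-04, -4.43020457e-04, -6.67790134e-04, -4.19508018e-04,
       -6.54548617e-05,  2.27187066e-05,  1.34835003e-03]), 'tau': array([ 1.58407247e-04, -5.83431351e+01,  1.04858972e+00, -2.59102178e+01,
        1.22586940e-02,  9.84211889e-03, -2.03625575e-05]), 'position': array([194.88786419, 619.4419877 , 230.41575248]), 'tcp_rot': array([-7.34941661e-05,  1.51777488e-01,  9.88414321e-01, -8.47316445e-04]), 'ft_force': array([-0.21054231,  0.562557  , -0.67582837]), 'moment': array([ 0.01682615, -0.02816306, -0.0019578 ]), 'finger_force': 0.0, 'width': 0.9998574003777413}
top {'intrinsics': array([[404.22808631,   0.        , 316.48749934],
       [  0.        , 404.22808631, 203.82486896],
       [  0.        ,   0.        ,   1.        ]]), 'dist': array([0.01178598, 0.        , 0.        , 0.        , 0.        ]), 'camera_from_world': array([[-6.09204032e-03, -9.99116844e-01,  4.15742530e-02,
        -4.43274645e+01],
[... 177 characters left out ...]
 [ 0.00000000e+00,  0.00000000e+00,  0.00000000e+00,
         1.00000000e+00]])}
side {'intrinsics': array([[490.47953413,   0.        , 317.04091052],
       [  0.        , 490.47953413, 196.05246461],
       [  0.        ,   0.        ,   1.        ]]), 'dist': array([-0.06246677,  0.        ,  0.        ,  0.        ,  0.        ]), 'camera_from_world': array([[-9.66988868e-01, -2.54746933e-01,  6.04395106e-03,
         5.34490983e+02],
       [-1.99788073e-01,  7.43222580e-01, -6.38517754e-01,
         1.86623639e+02],
       [ 1.58168439e-01, -6.18647070e-01, -7.69583360e-01,
         7.84686552e+02],
       [ 0.00000000e+00,  0.00000000e+00,  0.00000000e+00,
         1.00000000e+00]])}
```

View pics/top0.png

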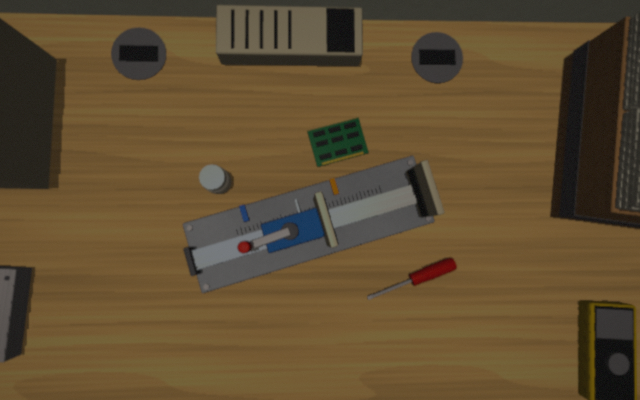

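View pics/side0.png

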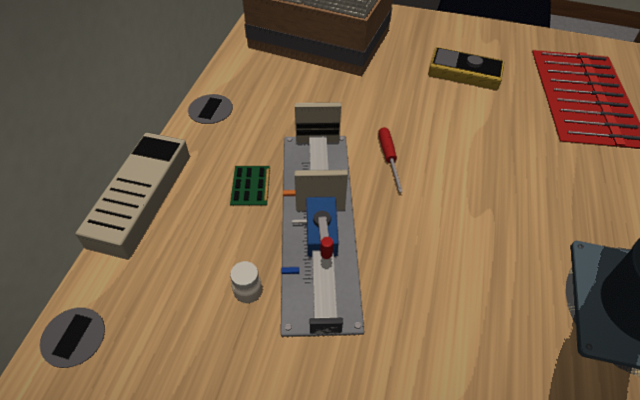

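The top view shows the knob at (244,247), orange marker (334,187), blue (244,213), pointer (297,206) and sliding jaw around (326,220). The carriage must move toward the fixed jaw at (427,188), which is image right. The side view agrees: orange (289,193), pointer (300,222), knob (326,247).

```bash
cat > h.py <<'E'
from cell import env
import cv2,numpy as np
def ray(n,uv):
    c=env.get_calibration(n);T=c["camera_from_world"];R=T[:3,:3];o=-R.T@T[:3,3]
    p=cv2.undistortPoints(np.array(uv,float).reshape(-1,1,2),c["intrinsics"],c["dist"])[:,0]
    return o,np.c_[p,np.ones(len(p))]@R
def plane(n,uv,z):
    o,d=ray(n,uv);return o+d*((z-o[2])/d[:,2])[:,None]
def tri(a,b):
    (o1,d1),(o2,d2)=ray("top",[a]),ray("side",[b]);d1,d2=d1[0],d2[0]
    s=np.linalg.lstsq(np.c_[d1,-d2],o2-o1,rcond=None)[0];p,q=o1+s[0]*d1,o2+s[1]*d2
    return (p+q)/2,np.linalg.norm(p-q)
def blobs(img,lo,hi,roi,amin=15):
    m=cv2.inRange(cv2.cvtColor(img,cv2.COLOR_BGR2HSV),lo,hi);k=np.zeros_like(m);x0,y0,x1,y1=roi;k[y0:y1,x0:x1]=255
    cs,_=cv2.findContours(m&k,cv2.RETR_EXTERNAL,cv2.CHAIN_APPROX_NONE)
    return sorted([c for c in cs if len(c)>5 and cv2.contourArea(c)>=amin],key=cv2.contourArea,reverse=True)
def show(n,img,roi):
    for nm,lo,hi in(("red",(0,150,60),(6,255,255)),("orange",(9,190,120),(18,255,255)),("blue",(105,150,60),(125,255,255)),("white",(0,0,140),(180,45,255)),("beige",(12,25,90),(32,110,255))):
        for c in blobs(img,lo,hi,roi)[:5]:
            (cx,cy),wh,a=cv2.minAreaRect(c);M=cv2.moments(c)
            print(n,nm,np.round([M["m10"]/M["m00"],M["m01"]/M["m00"]],1),"rect",np.round(cv2.boxPoints(cv2.minAreaRect(c))).astype(int).tolist(),cv2.contourArea(c))
E
python3 - <<'E'
from h import *
t=cv2.imread("pics/top0.png");s=cv2.imread("pics/side0.png")
show("top",t,(180,150,445,295));show("side",s,(275,95,365,335))
cv2.imwrite("pics/c.png",np.hstack([cv2.resize(t[150:295,180:445],None,fx=1.8,fy=1.8)[:261],np.zeros((261,1,3),np.uint8)]))
cr=t[150:260,225:345];cv2.imwrite("pics/c1.png",cv2.resize(cr,None,fx=5,fy=5,interpolation=cv2.INTER_CUBIC))
E
```

```text
top red [428.2 272.5] rect [[409, 273], [444, 259], [449, 272], [414, 285]] 402.0
top red [243.7 246.7] rect [[238, 242], [249, 242], [249, 252], [238, 252]] 85.5
top orange [333.7 185.6] rect [[331, 180], [333, 179], [337, 192], [334, 192]] 20.5
top blue [296.4 228.7] rect [[261, 224], [316, 208], [324, 235], [269, 252]] 1087.5
top blue [243.9 213.2] rect [[239, 207], [244, 206], [248, 219], [244, 221]] 46.5
top beige [432.6 187. ] rect [[420, 161], [427, 159], [445, 213], [438, 215]] 331.5
top beige [327.9 222.8] rect [[314, 192], [321, 190], [338, 246], [331, 248]] 214.0
top beige [393.6 288. ] rect [[376, 294], [409, 280], [410, 283], [377, 296]] 45.5
top beige [205.7 173.2] rect [[193, 182], [206, 159], [222, 168], [209, 191]] 31.5
side red [326.5 245.6] rect [[321, 237], [332, 237], [332, 256], [321, 256]] 139.0
side orange [288.8 192. ] rect [[283, 191], [294, 190], [294, 193], [283, 194]] 19.0
side blue [320.5 217.8] rect [[305, 198], [335, 197], [337, 243], [308, 244]] 789.5
side blue [289.9 270. ] rect [[282, 268], [298, 268], [298, 272], [282, 272]] 63.5
side white [323.6 289.5] rect [[312, 252], [334, 251], [336, 317], [314, 318]] 1117.5
side white [318.2 154. ] rect [[309, 137], [327, 137], [327, 170], [309, 170]] 509.5
side white [323. 227.] rect [[319, 218], [325, 217], [327, 236], [321, 237]] 88.0
side beige [322.2 171.4] rect [[292, 173], [339, 129], [402, 196], [355, 240]] 305.0
side beige [323.4 288.6] rect [[312, 266], [332, 264], [335, 313], [315, 314]] 224.5
side beige [317.7 104. ] rect [[294, 106], [294, 102], [341, 102], [341, 106]] 185.0
side beige [315.7 261.4] rect [[312, 272], [314, 252], [322, 252], [320, 273]] 51.5
side beige [298.4 221. ] rect [[292, 220], [305, 220], [305, 222], [292, 222]] 25.0
```

View pics/c1.png

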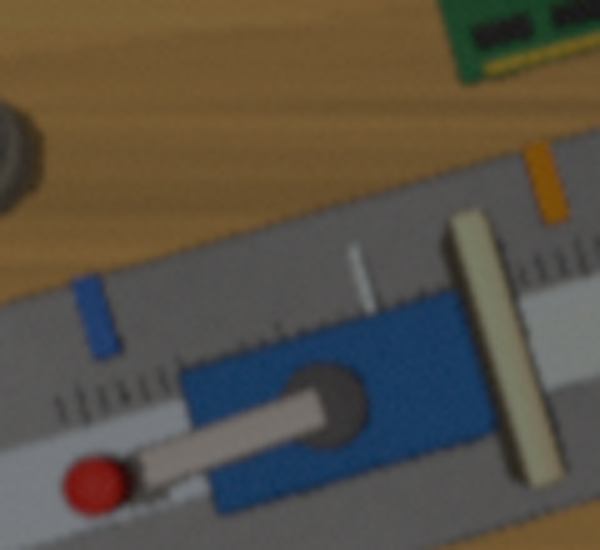

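The crop shows the orange strip centred at (334.4,186.4) in full pixels. Blue is at (244.4,213.4), the pointer tip at (295.4,198.6), the jaw top ends at (318.4,192.4) and (333.6,246.6), and the pivot at (289.6,230.6).

Run:
```python
from h import *
np.set_printoptions(suppress=True,precision=1)
P=lambda uv,z:plane("top",[uv],z)[0]
S=lambda uv,z:plane("side",[uv],z)[0]
o=P((334.4,186.4),18);b=P((244.4,213.4),18);t=P((295.4,198.6),22)
j1=P((318.4,192.4),112);j2=P((333.6,246.6),112);k=P((244,247),106);pv=P((289.6,230.6),70)
f=P((432.6,187),112)
print("o",o,"b",b,"tip",t,"j",j1,j2,np.linalg.norm(j1-j2),"k",k,"pv",pv,"fix",f)
print("side o",S((288.5,192.5),18),"b",S((290,270),18),"tip",S((292,221),22),"knob tri",tri((244,247),(326.5,240)))
jm=(j1+j2)/2
for n,v in(("ob",b-o),("jaw-fix",jm-f),("pv-jm",pv-jm),("k-pv",k-pv)): print(n,np.linalg.norm(v[:2]),np.degrees(np.arctan2(v[1],v[0])))
v=j1-j2;print("jawx",np.degrees(np.arctan2(v[1],v[0])))
ob=(b-o)[:2];ob/=np.linalg.norm(ob)
print("tip-o along",(t-o)[:2]@ob,"side",(S((292,221),22)-S((288.5,192.5),18))[:2]@ob,"jm",jm,"pv-jm",(pv-jm)[:2]@ob,"tip-jm",(t-jm)[:2]@ob)
```

```text
o [624.1 -79.8  18. ] b [576.   81.1  18. ] tip [601.8  -9.5  22. ] j [603.1 -46.4 112. ] [518.6 -69.4 112. ] 87.62988362853771 k [518.8  69.4 106. ] pv [544.3  -0.3  70. ] fix [ 611.4 -227.5  112. ]
side o [628.  -75.8  18. ] b [577.   84.1  18. ] tip [601.7 -10.9  22. ] knob tri (array([519.5,  69.5, 106.4]), np.float64(1.4588992094494944))
ob 167.94545519042845 106.66626305812683
jaw-fix 176.99074453868647 106.60067458249134
pv-jm 59.92620407076639 106.0448473303072
k-pv 74.1947241357145 110.07056905029555
jawx 15.249228035230505
tip-o along 73.7252634831282 side 69.66186839776792 jm [560.8 -57.9 112. ] pv-jm 59.92267953653428 tip-jm 34.62830328046616
```

>>> {"method": "drive_tool", "body": {"series": [[-0.79, -0.71, 0, 0, 0, 0, 0], [-0.79, -0.71, 0, 0, 0, 0, 0], [-0.79, -0.71, 0, 0, 0, 0, 0], [-0.79, -0.71, 0, 0, 0, 0, 0]], "force": 25}}

```text
clock: 0.6
position: [278.4, 480.0, 231.2]
tcp_rot: [0.0, 0.154, 0.988, -0.001]
ft_force: [-0.4, -0.2, -0.6]
width: 0.998
finger_force: 0.0
```

>>> {"method": "drive_tool", "body": {"series": [[-0.79, -0.71, 0, 0, 0, 0, 0], [-0.79, -0.71, 0, 0, 0, 0, 0], [-0.79, -0.71, 0, 0, 0, 0, 0], [-0.79, -0.71, 0, 0, 0, 0, 0]]}}

```text
clock: 1.1
position: [358.4, 344.1, 231.2]
tcp_rot: [0.0, 0.154, 0.988, -0.0]
ft_force: [-0.3, 1.0, -0.2]
width: 0.997
finger_force: 0.0
```

```bash
python3 -c "
from h import *
o=env.observe();print(o['clock'],o['position'],o['tcp_rot'],o['joint_pos'])"
```

```text
1.1 [358.38827154 344.13955394 231.22822909] [ 1.61145846e-04  1.53660484e-01  9.88123637e-01 -3.28114181e-04] [-0.91947469  0.27521074  0.07529897  1.93987608 -0.02476615  0.92777317
  0.43011344]
```

>>> {"method": "drive_tool", "body": {"series": [[-0.79, -0.7, 0, 0, 0, 0, 0], [-0.79, -0.7, 0, 0, 0, 0, 0], [-0.79, -0.7, 0, 0, 0, 0, 0], [-0.79, -0.7, 0, 0, 0, 0, 0]]}}

```text
clock: 1.6
position: [439.7, 209.5, 231.3]
tcp_rot: [0.0, 0.153, 0.988, -0.0]
ft_force: [0.3, 0.3, 0.3]
width: 0.995
finger_force: 0.0
```

>>> {"method": "drive_tool", "body": {"series": [[-0.79, -0.7, 0, 0, 0, 0.94, 0], [-0.79, -0.7, 0, 0, 0, 0.94, 0], [-0.79, -0.7, 0, 0, 0, 0.94, 0], [-0.79, -0.7, 0, 0, 0, 0.94, 0], [-0.79, -0.7, 0, 0, 0, 0.94, 0], [-0.79, -0.7, 0, 0, 0, 0.94, 0], [-0.79, -0.7, 0, 0, 0, 0.94, 0], [-0.79, -0.7, 0, 0, 0, 0.94, 0]]}}

```text
clock: 2.6
position: [520.2, 75.9, 231.1]
tcp_rot: [-0.0, 0.6, 0.8, 0.0]
ft_force: [-0.2, 0.0, 0.8]
width: 0.994
finger_force: 0.0
```

```bash
cat >> h.py <<'E'
from scipy.spatial.transform import Rotation as Rn
def to(tx,ty,tz):
    o=env.observe();R=Rn.from_quat(o["tcp_rot"],scalar_first=True).as_matrix()
    print("clock",o["clock"],"pos",o["position"].round(1),"psi",np.degrees(np.arctan2(R[1,1],R[0,1])).round(1),"j",o["joint_pos"].round(2),"F",o["ft_force"].round(1))
    print("move",(R.T@(np.array([tx,ty,tz])-o["position"])/150).round(3))
E
python3 -c "
from h import *
to(521,71,78)"
```

```text
clock 2.6 pos [520.2  75.9 231.1] psi 16.3 j [-0.57  0.34  0.42  1.89 -0.17  0.95  0.22] F [-0.2  0.   0.8]
move [-0.034 -0.004  1.021]
```

>>> {"method": "drive_tool", "body": {"series": [[-0.03, 0, 0.4, 0, 0, 0, 0], [-0.03, 0, 0.7, 0, 0, 0, 0.3], [-0.03, 0, 0.9, 0, 0, 0, 0.3], [-0.03, 0, 0.9, 0, 0, 0, 0.3], [-0.03, 0, 0.9, 0, 0, 0, 0.3]]}}

```text
clock: 3.22
position: [522.5, 70.3, 97.4]
tcp_rot: [0.001, 0.601, 0.799, 0.001]
ft_force: [0.1, -0.3, 0.5]
width: 0.697
finger_force: 0.0
```

>>> {"method": "drive_tool", "body": {"series": [[0, 0, 0.11, 0, 0, 0, 0.3], [0, 0, 0.11, 0, 0, 0, 0.3], [0, 0, 0.11, 0, 0, 0, 0.3]]}}

```text
clock: 3.6
position: [521.6, 70.0, 80.0]
tcp_rot: [0.0, 0.601, 0.799, 0.0]
ft_force: [0.5, 0.1, 0.2]
width: 0.701
finger_force: 0.0
```

Run:
```python
from h import *
to(521,71,78)
for n in("top","side"):
    p,d=env.snapshot(n); x,y=(190,180) if n=="top" else (260,170)
    cv2.imwrite(f"pics/{n}1.png",cv2.resize(p[y:y+110,x:x+120],None,fx=3.3,fy=3.3))
cv2.imwrite("pics/b1.png",np.hstack([cv2.imread("pics/top1.png"),cv2.imread("pics/side1.png")]))
```

```text
clock 3.6 pos [521.6  70.   80. ] psi 16.1 j [-0.48  0.57  0.33  1.98 -0.31  0.63  0.34] F [0.5 0.1 0.2]
move [ 0.008 -0.002  0.013]
```

View pics/b1.png

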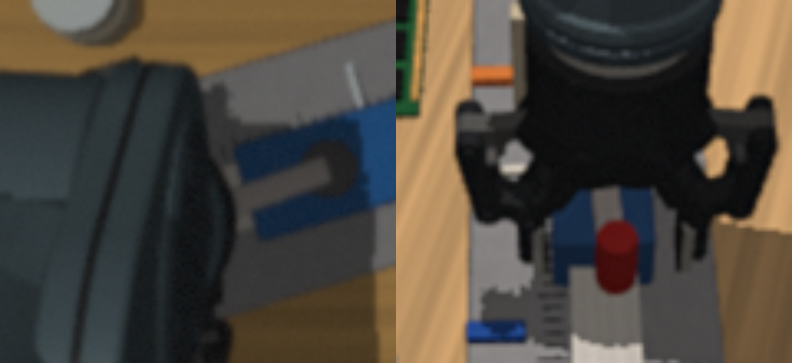

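The side view shows the knob between the two fingers, so I'll close on it.

>>> {"method": "drive_tool", "body": {"series": [[0.01, 0, 0.01, 0, 0, 0, 0.6], [0.01, 0, 0.01, 0, 0, 0, 1], [0.01, 0, 0.01, 0, 0, 0, 1], [0.01, 0, 0.01, 0, 0, 0, 1], [0.01, 0, 0.01, 0, 0, 0, 1], [0.01, 0, 0.01, 0, 0, 0, 1]], "force": 25}}

```text
clock: 4.45
position: [520.9, 71.6, 78.3]
tcp_rot: [-0.0, 0.601, 0.799, -0.0]
ft_force: [-2.4, 1.8, 3.5]
width: 0.223
finger_force: 25.0
```

>>> {"method": "drive_tool", "body": {"series": [[-0.0025, -0.05, 0, 0, 0, 0, 1], [-0.01, -0.099, 0, 0, 0, 0, 1], [-0.022, -0.148, 0, 0, 0, 0, 1], [-0.039, -0.195, 0, 0, 0, 0, 1], [-0.061, -0.24, 0, 0, 0, 0, 1], [-0.087, -0.282, 0, 0, 0, 0, 1], [-0.118, -0.322, 0, 0, 0, 0, 1], [-0.152, -0.359, 0, 0, 0, 0, 1], [-0.189, -0.392, 0, 0, 0, 0, 1], [-0.23, -0.421, 0, 0, 0, 0, 1], [-0.273, -0.446, 0, 0, 0, 0, 1], [-0.319, -0.466, 0, 0, 0, 0, 1]]}}

```text
clock: 5.95
position: [468.4, 7.1, 78.4]
tcp_rot: [0.001, 0.6, 0.8, 0.001]
ft_force: [3.4, 5.2, -3.0]
width: 0.222
finger_force: 24.6
```

>>> {"method": "drive_tool", "body": {"series": [[0, 0, 0, 0, 0, 0, 1], [0, 0, 0, 0, 0, 0, 1]]}}

```text
clock: 6.2
position: [468.3, 5.9, 78.4]
tcp_rot: [0.001, 0.601, 0.799, 0.0]
ft_force: [4.1, 1.6, -3.1]
width: 0.214
finger_force: 24.3
```

>>> {"method": "drive_tool", "body": {"series": [[-0.05, -0.016, 0, 0, 0, 0, 1], [-0.1, -0.016, 0, 0, 0, 0, 1], [-0.15, -0.016, 0, 0, 0, 0, 1], [-0.2, -0.016, 0, 0, 0, 0, 1], [-0.25, -0.016, 0, 0, 0, 0, 1], [-0.3, -0.016, 0, 0, 0, 0, 1], [-0.35, -0.016, 0, 0, 0, 0, 1], [-0.4, -0.016, 0, 0, 0, 0, 1], [-0.45, -0.016, 0, 0, 0, 0, 1], [-0.5, -0.016, 0, 0, 0, 0, 1], [-0.5, -0.016, 0, 0, 0, 0, 1], [-0.5, -0.016, 0, 0, 0, 0, 1]]}}

```text
clock: 7.7
position: [488.5, -65.8, 78.6]
tcp_rot: [0.002, 0.6, 0.8, 0.002]
ft_force: [9.1, 3.3, -8.6]
width: 0.211
finger_force: 24.3
```

Run:
```python
from h import *
to(521,71,78)
im=[]
for n,x,y,w in(("top",255,150,200),("side",240,140,120)):
    p,d=env.snapshot(n);cv2.imwrite(f"pics/{n}2.png",p);im.append(cv2.resize(p[y:y+100,x:x+w],None,fx=2.5 if w==200 else 5,fy=2.5 if w==200 else 5)[:250])
cv2.imwrite("pics/t2.png",im[0]);
s=cv2.imread("pics/side2.png")[140:230,240:360];cv2.imwrite("pics/s2.png",cv2.resize(s,None,fx=5,fy=5,interpolation=2))
```

```text
clock 7.7 pos [488.5 -65.8  78.6] psi 16.2 j [-0.21  0.53  0.32  2.07 -0.3   0.58  0.6 ] F [ 9.1  3.3 -8.6]
move [0.815 0.462 0.005]
```

View pics/s2.png

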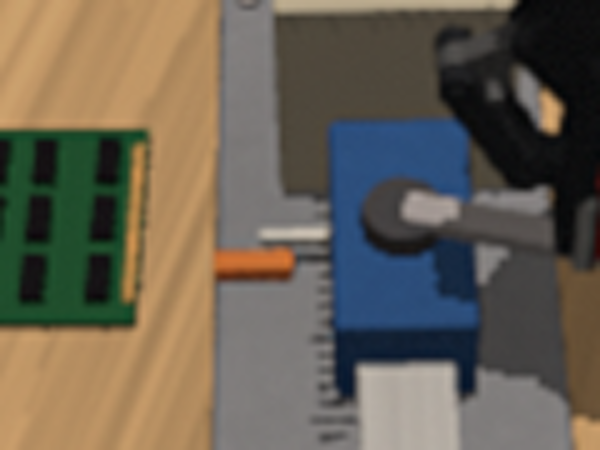

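View pics/t2.png

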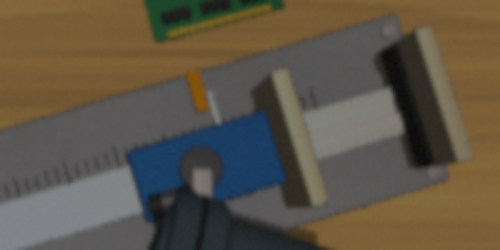

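The pointer at crop (290,234) stands past the orange strip, whose top face is near (255,257). Both views show an overshoot toward the fixed jaw. I'll quantify it.

Run:
```python
from h import *
v=np.array([-.284,.959,0]);u=np.array([.959,.284,0])
t=cv2.imread("pics/top2.png");s=cv2.imread("pics/side2.png")
S=lambda uv,z:plane("side",[uv],z)[0]
P=lambda uv,z:plane("top",[uv],z)[0]
a=S((240+290/5,140+234/5),22);o=S((240+255/5,140+257/5),18);print("side",(a-o)@v,(a-o)@u)
a=P((255+216/2.5,150+107/2.5),22);o=P((255+199/2.5,150+90/2.5),18);print("top",(a-o)@v,(a-o)@u,a,o)
j1=P((255+283/2.5,150+72/2.5),112);j2=P((255+316/2.5,150+203/2.5),112);print("jaw",(j1+j2)/2, np.linalg.norm(j1-j2))
c=t[165:205,320:350];cv2.imwrite("pics/z.png",cv2.resize(c,None,fx=12,fy=12,interpolation=2))
```

```text
side -7.598041321690331 -13.251107145089241
top -7.645475323956474 -15.599628866666334 [612.06320803 -91.89753799  22.        ] [624.84762877 -80.13919512  18.        ]
jaw [ 583.26660995 -134.84385495  112.        ] 84.8125304345693
```

View pics/z.png

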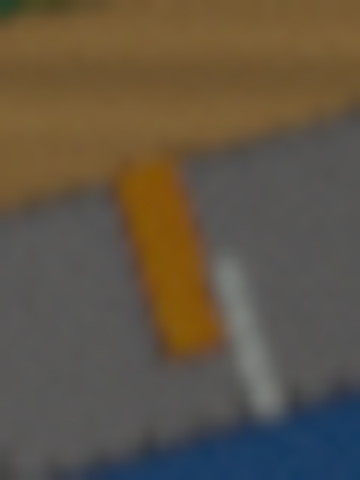

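Overshoot is about 7.6 mm in both views. I'll let go of the knob, pinch the jaw top and slide back.

>>> {"method": "drive_tool", "body": {"series": [[0, 0, 0, 0, 0, 0, 0.4], [0, 0, 0, 0, 0, 0, 0.4], [0, 0, -0.3, 0, 0, 0, 0.4], [0, 0, -0.6, 0, 0, 0, 0.4], [0, 0, -0.6, 0, 0, 0, 0.4]]}}

```text
clock: 8.43
position: [487.4, -67.3, 171.0]
tcp_rot: [0.002, 0.601, 0.799, 0.002]
ft_force: [-0.2, -1.1, -0.0]
width: 0.601
finger_force: 0.0
```

>>> {"method": "drive_tool", "body": {"series": [[-0.62, 0.475, 0, 0, 0, -1, 0.4], [-0.62, 0.475, 0, 0, 0, -1, 0.4], [-0.62, 0.475, 0, 0, 0, -1, 0.4], [-0.62, 0.475, 0, 0, 0, -1, 0.4], [-0.62, 0.475, 0, 0, 0, -1, 0.4], [-0.62, 0.475, 0, 0, 0, -1, 0.4], [-0.62, 0.475, 0, 0, 0, -1, 0.4]]}}

```text
clock: 9.3
position: [579.0, -136.4, 167.1]
tcp_rot: [-0.001, 0.122, 0.993, 0.0]
ft_force: [-1.1, -0.5, 0.1]
width: 0.602
finger_force: 0.0
```

>>> {"method": "drive_tool", "body": {"series": [[0, 0, 0, 0, 0, -0.5, 0.4], [0, 0, 0, 0, 0, -0.5, 0.4], [0, 0, 0, 0, 0, -0.5, 0.4], [0, 0, 0, 0, 0, -0.5, 0.4], [0, 0, 0, 0, 0, -0.5, 0.4]]}}

```text
clock: 9.93
position: [579.8, -136.3, 167.9]
tcp_rot: [-0.0, -0.138, 0.99, 0.0]
ft_force: [-0.2, 0.3, -0.2]
width: 0.599
finger_force: 0.0
```

Run:
```python
from h import *
to(583.3,-134.8,84)
p,d=env.snapshot("side");cv2.imwrite("pics/s3.png",cv2.resize(p[90:250,230:400],None,fx=3.5,fy=3.5,interpolation=2))
```

```text
clock 9.925 pos [ 579.8 -136.3  167.9] psi 105.9 j [ 0.14  0.52  0.03  1.74 -0.02  0.88  2.02] F [-0.2  0.3 -0.2]
move [-0.026  0.003  0.559]
```

View pics/s3.png

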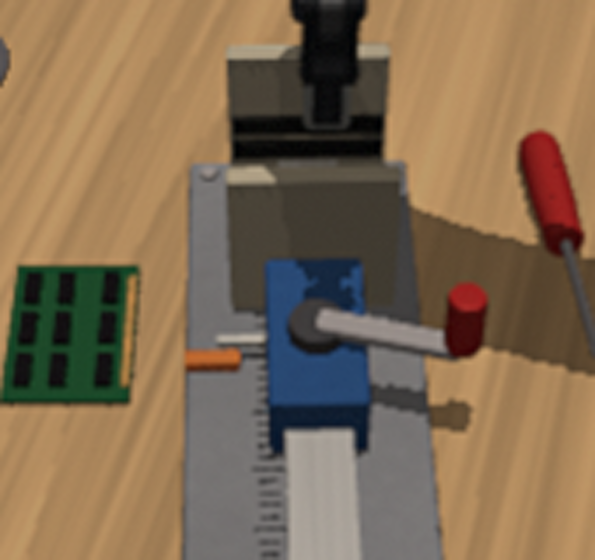

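Lever is open and the jaw top clear; the fingers sit above and straddle the plate. Descending to pinch.

>>> {"method": "drive_tool", "body": {"series": [[-0.026, 0.003, 0.3, 0, 0, -0.01, 0.4], [-0.026, 0.003, 0.54, 0, 0, -0.01, 0.4], [-0.026, 0.003, 0.54, 0, 0, -0.01, 0.4], [-0.026, 0.003, 0.54, 0, 0, -0.01, 0.4]]}}

```text
clock: 10.48
position: [584.6, -134.9, 88.6]
tcp_rot: [0.001, -0.145, 0.989, -0.0]
ft_force: [-0.1, 0.7, 0.9]
width: 0.596
finger_force: 0.0
```

>>> {"method": "drive_tool", "body": {"series": [[0, 0, 0, 0, 0, 0, 0.7], [0, 0, 0, 0, 0, 0, 1], [0, 0, 0, 0, 0, 0, 1], [0, 0, 0, 0, 0, 0, 1], [0, 0, 0, 0, 0, 0, 1], [0, 0, 0, 0, 0, 0, 1]], "force": 40}}

```text
clock: 11.22
position: [584.5, -134.9, 88.5]
tcp_rot: [0.001, -0.145, 0.989, -0.0]
ft_force: [-1.6, 0.8, 6.2]
width: 0.135
finger_force: 40.4
```

Run:
```python
from h import *
to(583.3,-134.8,84)
p,d=env.snapshot("side");cv2.imwrite("pics/side4.png",p)
show("s",p,(275,175,310,205))
```

```text
clock 11.225 pos [ 584.5 -134.9   88.5] psi 106.7 j [ 0.14  0.63  0.02  1.77 -0.01  0.73  2.03] F [-1.6  0.8  6.2]
move [0.007 0.003 0.03 ]
s blue [307.9 188.9] rect [[306, 175], [309, 175], [309, 204], [306, 204]] 62.5
s white [299.3 186.2] rect [[292, 185], [305, 185], [305, 187], [292, 187]] 17.5
```

>>> {"method": "drive_tool", "body": {"series": [[0, 0.015, 0, 0, 0, 0, 1], [0, 0.03, 0, 0, 0, 0, 1], [0, 0.051, 0, 0, 0, 0, 1], [0, 0.051, 0, 0, 0, 0, 1], [0, 0.051, 0, 0, 0, 0, 1], [0, 0.051, 0, 0, 0, 0, 1]]}}

```text
clock: 12.02
position: [582.6, -128.5, 88.5]
tcp_rot: [0.001, -0.145, 0.989, -0.001]
ft_force: [-0.0, -1.5, 8.2]
width: 0.133
finger_force: 40.5
```

```bash
cat >> h.py <<'E'
def check(tag):
    v=np.array([-.284,.959,0])
    p,d=env.snapshot("side");t,d=env.snapshot("top")
    s=cv2.resize(p[165:215,270:330],None,fx=8,fy=8,interpolation=2);q=cv2.resize(t[165:215,310:360],None,fx=8,fy=8,interpolation=2)
    cv2.imwrite(f"pics/{tag}.png",np.hstack([s,np.zeros((400,320-0,3),np.uint8)[:,:0],q[:,:320]]))
E
python3 - <<'E'
from h import *
to(583.3,-134.8,84);check("chk1")
E
```

```text
clock 12.025 pos [ 582.6 -128.5   88.5] psi 106.7 j [ 0.13  0.63  0.02  1.78 -0.01  0.73  2.01] F [-0.  -1.5  8.2]
move [ 0.007 -0.042  0.03 ]
```

View pics/chk1.png

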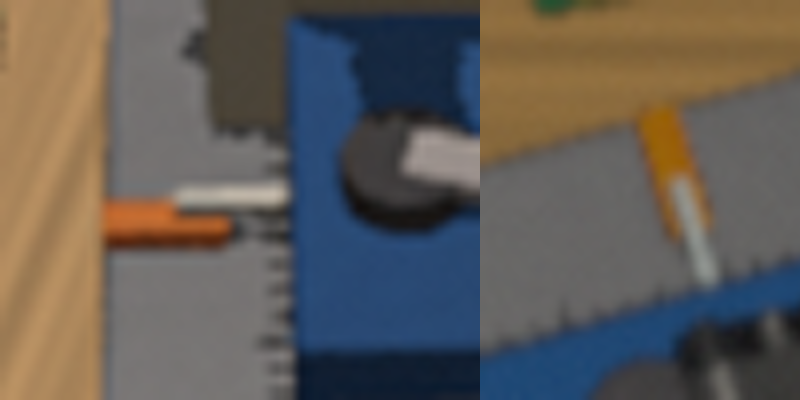

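Both views show the pointer over the orange strip, about 1 mm short of its centre toward −y. I'll nudge it 1 mm, then release and rise.

>>> {"method": "drive_tool", "body": {"series": [[0, 0.008, 0, 0, 0, 0, 1], [0, 0.008, 0, 0, 0, 0, 1], [0, 0.008, 0, 0, 0, 0, 1], [0, 0.008, 0, 0, 0, 0, 1]]}}

```text
clock: 12.62
position: [582.3, -127.7, 88.5]
tcp_rot: [0.001, -0.145, 0.989, -0.001]
ft_force: [0.5, -3.9, 6.6]
width: 0.132
finger_force: 40.4
```

>>> {"method": "drive_tool", "body": {"series": [[0, 0, 0, 0, 0, 0, 0.5], [0, 0, 0, 0, 0, 0, 0.5], [0, 0, 0, 0, 0, 0, 0.5], [0, 0, -0.3, 0, 0, 0, 0.5], [0, 0, -0.55, 0, 0, 0, 0.5], [0, 0, -0.55, 0, 0, 0, 0.5], [0, 0, -0.55, 0, 0, 0, 0.5]], "force": 20}}

```text
clock: 13.5
position: [580.6, -126.0, 169.2]
tcp_rot: [-0.0, -0.146, 0.989, 0.0]
ft_force: [-0.3, 0.7, -1.4]
width: 0.504
finger_force: 0.0
```

Run:
```python
from h import *
p,d=env.snapshot("side");t,d2=env.snapshot("top")
show("side",p,(330,150,380,225));show("top",t,(250,190,360,300))
v=np.array([-.284,.959]);u=np.array([.959,.284])
jm=env.observe()["position"][:2]  # jaw was pinched here
print("jaw~",jm);pv=jm+61*v
th=1.3;k=pv+75*(-np.sin(th)*u+np.cos(th)*v);print("pivot",pv,"knob pred",k)
for c in blobs(p,(0,150,60),(6,255,255),(330,150,380,225)):
    x,y,w,h=cv2.boundingRect(c);print("knob side on z=106",plane("side",[(x+w/2,y+h/5)],106),(x,y,w,h))
to(k[0],k[1],80)
```

```text
side red [363.3 182.7] rect [[358, 174], [369, 174], [369, 194], [358, 194]] 150.0
side blue [332.1 201. ] rect [[330, 192], [335, 192], [335, 209], [330, 209]] 69.5
side blue [331.3 175.2] rect [[330, 168], [333, 168], [333, 182], [330, 182]] 33.0
side white [342.7 187.8] rect [[329, 188], [330, 183], [357, 188], [356, 193]] 93.0
top red [333.5 264.4] rect [[328, 259], [339, 259], [339, 270], [328, 270]] 96.0
top blue [316.5 220.9] rect [[301, 212], [336, 202], [344, 229], [310, 240]] 554.5
top blue [348.1 224.6] rect [[335, 224], [358, 215], [361, 223], [337, 232]] 118.0
top blue [352.2 199.6] rect [[342, 200], [356, 196], [358, 202], [344, 206]] 34.5
top white [276.8 234.8] rect [[244, 234], [302, 217], [307, 236], [250, 253]] 1030.0
top white [331.3 238.5] rect [[328, 220], [334, 220], [335, 257], [329, 257]] 174.0
top beige [288.7 266.1] rect [[249, 273], [328, 254], [329, 259], [250, 278]] 26.0
top beige [271.8 196.7] rect [[250, 203], [296, 189], [296, 190], [250, 204]] 19.0
jaw~ [ 580.21093824 -125.93396778]
pivot [562.88693824 -67.43496778] knob pred [487.8852907  -68.71890388]
knob side on z=106 [[489.94290649 -68.66622515 106.        ]] (358, 174, 12, 21)
clock 13.6 pos [ 580.2 -125.9  168.5] psi 106.8 j [ 0.12  0.51  0.02  1.75 -0.01  0.88  2.01] F [-0.   0.2  0.6]
move [0.478 0.542 0.591]
```

>>> {"method": "drive_tool", "body": {"series": [[0.2, 0.25, 0, 0, 0, 0.15, 0.5], [0.47, 0.54, 0, 0, 0, 0.28, 0.5], [0.47, 0.54, 0, 0, 0, 0.28, 0.5], [0.47, 0.54, 0, 0, 0, 0.28, 0.5], [0.47, 0.54, 0, 0, 0, 0.28, 0.5], [0.47, 0.54, 0.3, 0, 0, 0.28, 0.5], [0.47, 0.54, 0.58, 0, 0, 0.28, 0.5], [0.47, 0.54, 0.58, 0, 0, 0.28, 0.5], [0.47, 0.54, 0.58, 0, 0, 0.28, 0.5]]}}

```text
clock: 14.72
position: [491.6, -69.5, 83.8]
tcp_rot: [0.001, 0.001, 1.0, -0.0]
ft_force: [-0.2, 0.4, 0.0]
width: 0.501
finger_force: 0.0
```

>>> {"method": "drive_tool", "body": {"series": [[0, 0, 0, 0, 0, 0, 0.65], [0, 0, 0, 0, 0, 0, 0.65], [0, 0, 0, 0, 0, 0, 0.65]]}}

```text
clock: 15.1
position: [490.8, -69.0, 83.5]
tcp_rot: [0.001, 0.0, 1.0, -0.0]
ft_force: [-0.0, 0.7, 0.1]
width: 0.348
finger_force: 0.0
```

Run:
```python
from h import *
to(489,-69,80)
p,d=env.snapshot("side");cv2.imwrite("pics/s5.png",cv2.resize(p[130:230,270:400],None,fx=5,fy=5,interpolation=2))
# arc rows: tool axes at call start are psi=90: tool y at holder angle th0
th0=1.28
for d in np.arange(.1,1.3,.1):
    th=th0-d;k=lambda a:75*np.array([-np.sin(a),np.cos(a)])
    D=k(th)-k(th0);ty=np.array([np.cos(th0),np.sin(th0)]);tx=np.array([-np.sin(th0),np.cos(th0)])
    print(round(d,2),(np.array([D@tx,D@ty])/150).round(3),round(np.degrees(d)/60,3))
```

```text
clock 15.1 pos [490.8 -69.   83.5] psi 89.9 j [-0.    0.51  0.06  2.05 -0.05  0.59  1.67] F [-0.   0.7  0.1]
move [ 0.012 -0.     0.023]
0.1 [-0.002  0.05 ] 0.095
0.2 [-0.01   0.099] 0.191
0.3 [-0.022  0.148] 0.286
0.4 [-0.039  0.195] 0.382
0.5 [-0.061  0.24 ] 0.477
0.6 [-0.087  0.282] 0.573
0.7 [-0.118  0.322] 0.668
0.8 [-0.152  0.359] 0.764
0.9 [-0.189  0.392] 0.859
1.0 [-0.23   0.421] 0.955
1.1 [-0.273  0.446] 1.05
1.2 [-0.319  0.466] 1.146
```

View pics/s5.png

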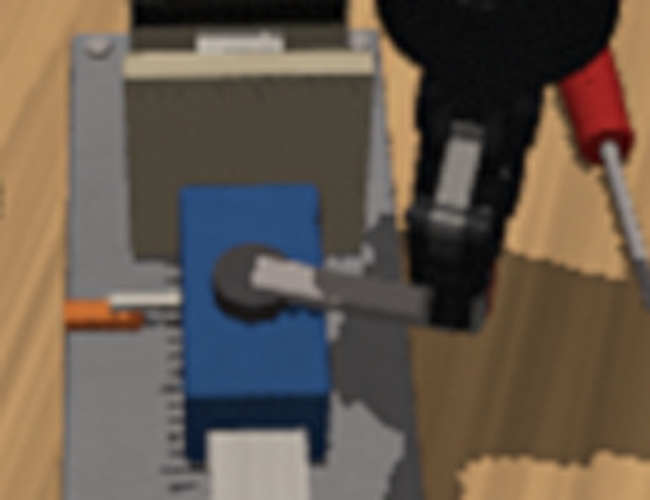

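The fingers straddle the knob along the rail, with the knob about 2 mm outward. The pointer is still on orange. Swinging the lever home along the arc, loosely caged.

>>> {"method": "drive_tool", "body": {"series": [[0.012, 0, 0.02, 0, 0, 0, 0.65], [0.01, 0.05, 0.02, 0, 0, 0.095, 0.65], [0.002, 0.099, 0.02, 0, 0, 0.191, 0.65], [-0.01, 0.148, 0.02, 0, 0, 0.286, 0.65], [-0.027, 0.195, 0.02, 0, 0, 0.382, 0.65], [-0.049, 0.24, 0.02, 0, 0, 0.477, 0.65], [-0.075, 0.282, 0.02, 0, 0, 0.573, 0.65], [-0.106, 0.322, 0.02, 0, 0, 0.668, 0.65], [-0.14, 0.359, 0.02, 0, 0, 0.764, 0.65], [-0.14, 0.359, 0.02, 0, 0, 0.764, 0.65]]}}

```text
clock: 16.4
position: [511.2, -14.7, 79.5]
tcp_rot: [-0.0, 0.389, 0.921, -0.0]
ft_force: [0.1, -0.5, 1.4]
width: 0.356
finger_force: 0.0
```

Run:
```python
from h import *
v=np.array([-.284,.959]);u=np.array([.959,.284])
pv=np.array([582.3,-127.7])+61*v
o=env.observe()["position"][:2]-pv;print("r",np.hypot(*o),"theta",np.arctan2(-(o@u),o@v))
h=pv+75*v;to(h[0],h[1],80)
check("chk2")
```

```text
r 76.56774689764302 theta 0.49127089029115684
clock 16.4 pos [511.2 -14.7  79.5] psi 44.2 j [-0.27  0.55  0.27  2.02 -0.25  0.61  0.94] F [ 0.1 -0.5  1.4]
move [-0.068  0.236 -0.004]
```

View pics/chk2.png

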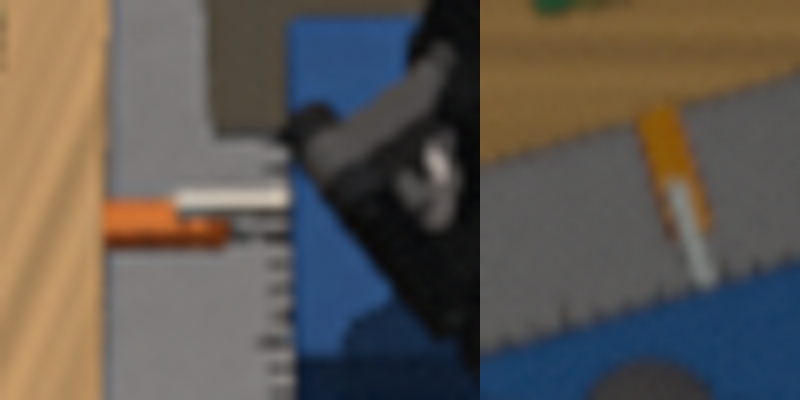

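The pointer is still centred on the orange strip in both views. I'll carry on home.

>>> {"method": "drive_tool", "body": {"series": [[-0.002, 0.05, 0, 0, 0, 0.095, 0.65], [-0.01, 0.099, 0, 0, 0, 0.191, 0.65], [-0.022, 0.148, 0, 0, 0, 0.286, 0.65], [-0.039, 0.195, 0, 0, 0, 0.382, 0.65], [-0.06, 0.235, 0, 0, 0, 0.468, 0.65], [-0.07, 0.253, 0, 0, 0, 0.468, 0.65], [-0.07, 0.253, 0, 0, 0, 0.468, 0.65], [-0.07, 0.253, 0, 0, 0, 0.468, 0.65]]}}

```text
clock: 17.5
position: [545.8, 3.4, 79.8]
tcp_rot: [0.0, 0.601, 0.799, 0.0]
ft_force: [-1.9, -0.1, -0.8]
width: 0.351
finger_force: 0.5
```

>>> {"method": "drive_tool", "body": {"series": [[0, 0.015, 0, 0, 0, 0, 0.65], [0, 0.015, 0, 0, 0, 0, 0.65], [0, 0.015, 0, 0, 0, 0, 0.65]]}}

```text
clock: 17.88
position: [548.1, 4.4, 79.8]
tcp_rot: [0.0, 0.602, 0.799, 0.0]
ft_force: [-1.7, 0.8, -0.5]
width: 0.349
finger_force: 0.6
```

>>> {"method": "drive_tool", "body": {"series": [[0, 0.015, 0, 0, 0, 0, 0.65], [0, 0.015, 0, 0, 0, 0, 0.65], [0, 0.015, 0, 0, 0, 0, 0.65]]}}

```text
clock: 18.25
position: [548.7, 4.5, 79.6]
tcp_rot: [-0.001, 0.602, 0.799, -0.001]
ft_force: [-5.7, -1.4, 2.2]
width: 0.349
finger_force: 2.9
```

>>> {"method": "drive_tool", "body": {"series": [[0, 0.015, 0, 0, 0, 0, 0.65], [0, 0.015, 0, 0, 0, 0, 0.65], [0, 0.015, 0, 0, 0, 0, 0.65]]}}

```text
clock: 18.62
position: [548.8, 4.7, 79.3]
tcp_rot: [-0.003, 0.602, 0.798, -0.002]
ft_force: [-11.9, -1.3, 8.0]
width: 0.348
finger_force: 5.5
```

>>> {"method": "drive_tool", "body": {"series": [[0, -0.04, 0, 0, 0, 0, 0.5], [0, -0.04, 0, 0, 0, 0, 0.5], [0, -0.04, 0, 0, 0, 0, 0.5], [0, -0.04, -0.4, 0, 0, 0, 0.5], [0, -0.04, -0.7, 0, 0, 0, 0.5], [-0.0, -0.7, -0.8, 0, 0, 0, 0.5], [0, -0.9, -0.8, 0, 0, 0, 0.5], [0, -0.9, -0.8, 0, 0, 0, 0.5], [0, -0.9, -0.8, 0, 0, 0, 0.5], [0, -0.9, -0.8, 0, 0, 0, 0.5]]}}

```text
clock: 19.88
position: [424.4, -31.3, 200.1]
tcp_rot: [0.001, 0.601, 0.799, 0.0]
ft_force: [-0.0, -0.4, 0.4]
width: 0.498
finger_force: 0.0
```

Run:
```python
from h import *
v=np.array([-.284,.959]);u=np.array([.959,.284])
pv=np.array([582.3,-127.7])+61*v
p,d=env.snapshot("side");t,_=env.snapshot("top")
for c in blobs(p,(0,150,60),(6,255,255),(290,150,360,260)):
    x,y,w,h=cv2.boundingRect(c);k=plane("side",[(x+w/2,y+h/5)],106)[0];o=k[:2]-pv;print("knob",k,"r",np.hypot(*o),"theta",np.arctan2(-(o@u),o@v))
print(env.observe()["position"],env.observe()["ft_force"])
s=cv2.resize(p[165:245,270:350],None,fx=5,fy=5,interpolation=2);q=cv2.resize(t[165:245,280:360],None,fx=5,fy=5,interpolation=2)
cv2.imwrite("pics/fin.png",np.hstack([s,q]))
```

```text
knob [542.8802315    5.61137477 106.        ] r 78.00714329621678 theta -0.0007289443398010299
[423.9220029  -31.45567613 199.79190298] [ 0.03385481 -0.22148316 -0.52150038]
```

View pics/fin.png

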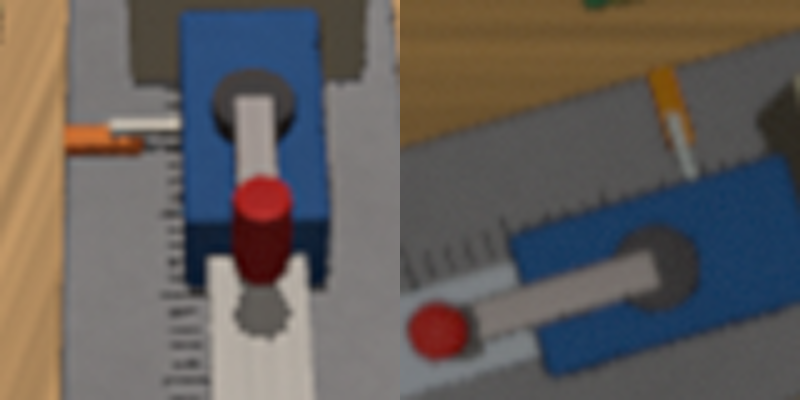

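The lever lies along the rail (θ≈0), the pointer is centred on the orange strip, and the arm is clear.

```bash
python3 -c "
from cell import env
print(env.job_done())"
```

```text
the job is handed in; nothing more can be done
None
```

The job is handed in: in the last camera views the jaw's pointer was centred on the orange marker (within about 1 mm), the lever was home against its stop and the arm was clear of everything, after about 20 s; the card, jar and screwdriver were never approached, and no verdict came back.

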